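# Chuck a roller end cap and hold the lever at the third click

### The arm

A 6-joint arm with a two-finger parallel gripper is mounted at the origin on a cart in front of the work surface, level with it; the furniture and walls round the work are solid. World frame = base frame: x ahead of the robot, y to its left, z up, the work surface at z = 0. Lengths are in m, angles in rad, forces in N, time in s.
With the tool pointing down it reaches from about 0.35 to 0.975 m from the base axis. Payload 4.9 kg.
Tool frame: the origin (TCP) lies midway between the tips of the shut fingers; the grasp point (between the pads) lies 19 mm behind it; z points along the fingers, y is the line along which they close (so a half turn about z gives the same grasp; the last joint's range is limited). The gripper opens to 85 mm and grips with 20 to 120 N. Pads are 22 mm wide; open, the fingers measure 114 mm over their backs; the gripper's body (76 mm by 85 mm) begins 54 mm behind the grasp point. The pads swing forward as they close: fully open they stand 13 mm farther back than shut.
Start: joints at [-1.299, 0.053, 1.613, -0, 1.476, -0.119], TCP at [0.238, -0.578, 0.196] pointing down, gripper open.
Joint ranges: [-3.01, 3.01], [-1.01, 2.22], [0.06, 2.58], [-1.02, 4.17], [0.09, 2.62], [-3.14, 3.14]. Speed limits (rad/s): [2.57, 2.57, 3.14, 3.14, 3.14, 3.14].

### API

Orientations are given as a unit quaternion [w, x, y, z].
In Python, from plant import state, grab_frame, job_done, cut_out, place_of gives the robot as it stands.
- The arm moves only by the tool jog_arm, never from a script. Its argument "motion" is text: rows parted by semicolons, each of 7 numbers parted by spaces: the opening in per cent of the stroke, from 0 (shut) to 100 (fully open), then the shift along the tool's x, y, z as a fraction of full scale, then the turn, a rotation vector about the tool's x, y, z as a fraction of full scale. A call has exactly 5 rows; each row is the pose to reach, as a shift and turn from the pose commanded when the call began, along the tool's axes at that moment; what a row does not reach only later rows make up. Full scale, the value 1, is 50 cm for a shift and 1.5 rad for a turn. A row lasts 1/8 s, in which the tool goes at most 62.5 mm and 10.7 degrees, less where a joint would pass 70% of its speed; a pose out of reach is approached as far as the arm can. A call with a number of a shift or a turn outside -1 to 1 is refused whole. A call with a gripper value outside its range is refused whole. The fingers move at their own pace and stop on an object; the grip force is fixed at half the most. Time passes only in rows, so rows that repeat a pose let the fingers close, or fill a call up. It gives the time, the measured TCP pose, the force, the opening and the grip force at its end, in the units of the state.
- state(): the state, without advancing time (a new reading comes with each control period).
- grab_frame(name): name is "scene" or "top"; returns a dict with "color" (384x512x3 uint8, red, green, blue), "range_z" (384x512 float32, m along the optical axis (not along the pixel's ray), 0 where there is no reading), "intrinsics" (3x3 intrinsics, pixels), "world_from_camera" (4x4, takes a point from camera to world coordinates). Camera axes: x right, y up, looking along -z (the intrinsics and any distortion apply to the point x, -y, -z); pixel columns grow to the right and rows downward; lengths in m; the calibration is good to about 2 mm. A picture is of the moment at which its call begins.
- job_done(): hands the job in; it is judged then, once.
Trained networks look in the newest picture that a camera, given by its name, has taken for a name from the list of things; names that differ only in an ending like _2 or _b are one class to them, and where a whole thing is asked for, a point or a joint stands for the part that bears it (a point fixed in the world has none). Each returns a list of dicts, best first, with "p" (0 to 1); they miss things now and then, are a little off and sometimes report something else, mostly with a low value. They report only what shows in the picture. A call takes as long as a camera call. They do not tell look-alikes from the thing itself.
- cut_out(camera, thing): "pixels" (384x512 bool, what is visible of it).
- place_of(camera, thing): "at" ([x, y, z] in m, in world coordinates, good to about 4 mm: a listed point, or the origin of a listed thing).
The state is a dict: "time": time; "joint_pos": joint angles; "joint_vel": joint speeds; "joint_efforts": joint torques, N m; "tool_pos": TCP position; "tool_rot": TCP orientation; "contact_force": force on the tool from outside, world axes, zero at the start; "ft_torque": the same for the moment, N m; "gripper_width": opening from 0.0 (shut) to 1.0 (fully open); "grasp_force": force on a finger pad.
Only numpy, scipy, OpenCV 4.12 (cv2) and the standard library are available. Lean on these libraries where they do the work, as an engineer would, in place of code of your own. Each camera call takes 0.05 s, during which the arm holds its last target. There are 200 camera calls.

### The job

Chuck a roller end cap so that its screw can be driven: set the cap that lies open rim down, still rim down, fully home over the plug in the middle of the lever chuck, and let go of it. Then take the chuck's lever by its black handle and swing it clockwise, seen from above, by three clicks and no more, so that the jaws grip the cap, and finish while holding the lever right there, because it springs back open when released. Leave the other cap, the gauge pin and the bearing where they are.

Things in the scene. Friction and masses are not known exactly. Their poses are not given: they have to be found in the camera images.
- cap: The roller end cap to be chucked: round grey plastic cup, 40 mm outside diameter, lying open rim down, closed end up. 30 mm from rim to closed face, with a boss of 18 mm diameter and 3 mm height (dark screw hole in it) on the closed face; wall 3.5 mm, bore 33 mm and 26 mm deep; about 40 g. Origin: centre of the rim plane; z points to the closed end.
- spare_cap: An equal cap lying the other way: open rim up, standing on its boss. Origin: centre of its rim plane, here 33 mm above the bench; its z axis points down. Not used. (The cleaner housing, about 215 mm high, fills the bench to the left of the caps and the chuck from y = -0.05 m on; a gripper closing along x clears it. Beside the lever handle one closing along y has more room.)
- chuck: The hand-lever chuck, bolted to the bench, 140 mm in diameter at the foot: grey flange, dark toothed ring with the lever, round steel face (100 mm diameter, top 45 mm above the bench) with a dark plug in the middle and three steel jaws; a small block with the click pawl stands out at one side of the foot. Origin: on the axis at bench height, z up.
- seat (a point): Point on the chuck axis at the face, 45 mm above the bench, where the rim of the cap comes to rest. The plug stands round it: 30 mm diameter, 10 mm high, its top edge chamfered to 24 mm, so the cap has about 1.5 mm of play to each side on it.
- jaw0: One of three equal jaws at 120 degrees on the chuck face, 13 mm wide and 10 mm high (tops 55 mm above the bench). Open, their tips stand 23.5 mm from the axis; each click moves all three 2 mm inwards: they touch the cap just before the second click and grip it, through springs, at the third with some 10 N each. Origin: at the tip, on the face.
- jaw1: Second jaw, as jaw0.
- jaw2: Third jaw, as jaw0.
- lever_grip: Upright black round handle at the end of the flat steel lever, 22 mm diameter and 38 mm tall, from 36 to 74 mm above the bench, 140 mm from the chuck axis. It spins freely on its pin. The lever bar below it is 31 mm above the bench at its top. Origin: centre of the handle's underside, z up.
- lever (a joint): Lever angle, rad: 0 at rest (jaws open), grows clockwise seen from above about the chuck axis; stop at 1.05. Clicks at 0.209, 0.419, 0.628, 0.838 (29 mm apart at the handle): the push on the handle eases to 3 to 6 N, then jumps by 5 to 8 N (to some 12 N) within 5 mm as the pawl drops into the notch. Notches do not lock: a spring swings the lever back to 0 when let go.
- gauge_pin: Stepped steel gauge pin standing on its end, 25 mm diameter, 72 mm tall, behind the work. Bystander. Origin: centre of its underside.
- bearing: Ball bearing lying flat, 32 mm diameter, 10 mm high, at the right. Bystander. Origin: centre of its underside.
There are look-alikes about, which are no part of the job. Leave any turquoise or yellow look-alike of the cap alone.

How it is judged:
By the outcome, as a careful person would: the job done as asked, in the order asked, and still so for the second after the job is handed in, while the arm keeps its last pose, push and grip.
It also fails if it takes over 69 s, if anything falls off the work surface, if the arm or the gripper's body presses on something with over 40 N, if the wrist force passes 120 N, or if a joint passes its speed limit or range.

## Working session

There is one attempt and no reset: what is moved stays moved. The work goes in short steps, Python scripts to look and compute and a tool call to move; the robot and the scene stay as the last step left them, time stands still between calls to the robot, and variables do not carry over. Pictures are saved under pics/ and viewed, at most 10 in all, crops included, and the job is handed in when it is done.

Besides the shell and the picture viewer there is one more tool, called after "Call:" in YAML: its name, and indented under it one key for each argument. jog_arm: Moves the arm, as the interface text tells. Shift numbers are shares of 50 cm and turn numbers shares of 1.5 rad, none past 1 either way. Its arguments: {"type":"object","properties":{"motion":{"type":"string"}},"required":["motion"]}

```bash
mkdir -p pics; ls; python3 - <<'E'
from plant import *
import cv2,numpy as np
s=state();print(s)
for c in("scene","top"):
    f=grab_frame(c);cv2.imwrite(f"pics/{c}0.png",f["color"][...,::-1]);print(c,f["intrinsics"],f["world_from_camera"])
    for n in["cap","spare_cap","chuck","seat","jaw0","jaw1","jaw2","lever_grip","gauge_pin","bearing"]:
        print(n,[(np.round(d["at"],3).tolist(),round(float(d["p"]),2)) for d in place_of(c,n)][:5])
E
```

```text
pics
{'time': 0.0, 'joint_pos': array([-1.29899615e+00,  5.33748624e-02,  1.61428784e+00,  1.85776048e-05,
        1.47595639e+00, -1.19025627e-01]), 'joint_vel': array([ 5.52941365e-04,  2.82545219e-05, -1.22407499e-03, -1.79299321e-03,
        2.19575388e-04, -9.03964196e-04]), 'joint_efforts': array([-2.39388928e-04, -3.93680263e+01, -3.70174277e+01, -7.42509337e-05,
        7.01314275e-03, -6.42783363e-06]), 'tool_pos': array([ 0.23790247, -0.57721674,  0.19465558]), 'tool_rot': array([-1.01097025e-03,  9.80967249e-01,  1.94170621e-01, -6.81026106e-05]), 'contact_force': array([ 0.23217009,  0.26925692, -0.47606865]), 'ft_torque': array([-0.00799249,  0.04688095,  0.00996421]), 'grasp_force': 0.0, 'gripper_width': 1.0014602609028562}
scene [[479.53573224   0.         251.63813845]
 [  0.         479.53573224 197.50937355]
 [  0.           0.           1.        ]] [[ 0.86254297  0.39624385 -0.31465925  0.24901423]
 [-0.50571075  0.6955347  -0.51038037 -0.79924717]
 [ 0.01662135  0.59935156  0.80031333  0.86946668]
 [ 0.          0.          0.          1.        ]]
cap [([0.604, 
[... 1039 characters left out ...]
 0.043], 0.52)]
chuck [([0.476, -0.135, -0.0], 0.9), ([0.451, -0.143, 0.047], 0.28)]
seat [([0.476, -0.138, 0.046], 0.79)]
jaw0 [([0.45, -0.14, 0.046], 0.63), ([0.491, -0.153, 0.045], 0.6), ([0.515, -0.262, 0.035], 0.6), ([0.602, -0.437, 0.003], 0.48), ([0.484, -0.116, 0.042], 0.4)]
jaw1 [([0.45, -0.14, 0.046], 0.63), ([0.491, -0.153, 0.045], 0.6), ([0.515, -0.262, 0.035], 0.6), ([0.602, -0.437, 0.003], 0.48), ([0.484, -0.116, 0.042], 0.4)]
jaw2 [([0.45, -0.14, 0.046], 0.63), ([0.491, -0.153, 0.045], 0.6), ([0.515, -0.262, 0.035], 0.6), ([0.602, -0.437, 0.003], 0.48), ([0.484, -0.116, 0.042], 0.4)]
lever_grip [([0.514, -0.264, 0.033], 0.58)]
gauge_pin []
bearing [([0.6, -0.437, -0.0], 0.67)]
```

View pics/scene0.png

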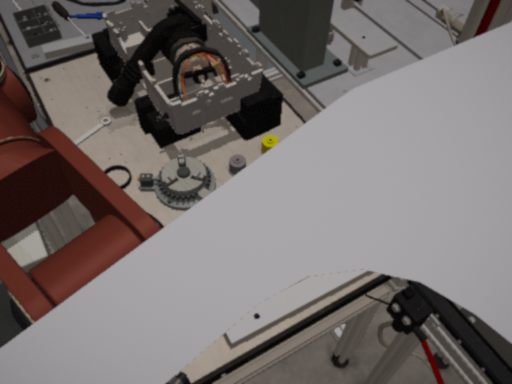

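View pics/top0.png

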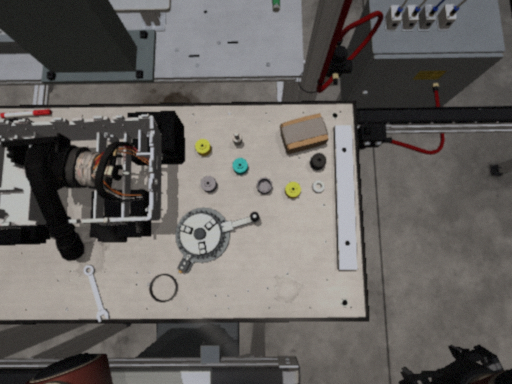

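The scene view is mostly hidden by the arm. In the top view I see these:
- **Cap candidates:** the plain grey cap with a closed top is at (208,184) and the grey one with an open rim, the spare, is at (264,186). The look-alikes are yellow at (203,147) and (293,189) and turquoise at (240,166). The black round thing is at (318,160).
- **Other things:** chuck (202,234), lever handle (255,217), gauge pin (238,139) and bearing (318,187).

I choose (208,184) and check it in a crop while measuring.

```bash
cat > h.py <<'E'
from plant import *
import numpy as np,cv2
from scipy.optimize import least_squares
def cloud(f):
    K=f["intrinsics"];z=f["range_z"].astype(float);v,u=np.mgrid[:z.shape[0],:z.shape[1]]
    p=np.stack([(u-K[0,2])/K[0,0]*z,-(v-K[1,2])/K[1,1]*z,-z],-1)
    T=f["world_from_camera"];P=p@T[:3,:3].T+T[:3,3];P[z==0]=np.nan;return P
def blob(P,c,r,z0,z1):
    q=P.reshape(-1,3);m=(np.hypot(q[:,0]-c[0],q[:,1]-c[1])<r)&(q[:,2]>z0)&(q[:,2]<z1);q=q[m]
    if len(q)<5:return None
    (x,y),R=cv2.minEnclosingCircle((q[:,:2]*1000).astype(np.float32))
    return dict(n=len(q),mean=q.mean(0).round(4),circ=(round(x/1000,4),round(y/1000,4),round(R/1000,4)),zmed=np.median(q[:,2]).round(4))
E
python3 - <<'E'
from h import *
f=grab_frame("top");P=cloud(f)
cv2.imwrite("pics/crop1.png",cv2.resize(f["color"][120:290,160:340,::-1],None,fx=4,fy=3.5,interpolation=cv2.INTER_CUBIC))
print("bench",blob(P,(.55,-.35),.03,-.02,.02))
print("cap",blob(P,(.603,-.152),.03,.022,.045))
print("boss",blob(P,(.603,-.152),.03,.0315,.045))
print("face",blob(P,(.475,-.136),.062,.040,.050))
print("plug",blob(P,(.475,-.136),.018,.051,.065))
print("grip",blob(P,(.514,-.264),.03,.065,.085))
K=f["intrinsics"]
E
```

```text
bench {'n': 397, 'mean': array([ 5.489e-01, -3.496e-01, -2.000e-04]), 'circ': (0.55, -0.3499, 0.0299), 'zmed': np.float64(-0.0005)}
cap {'n': 189, 'mean': array([ 0.6033, -0.1498,  0.0302]), 'circ': (0.6041, -0.1499, 0.02), 'zmed': np.float64(0.0299)}
boss {'n': 50, 'mean': array([ 0.6037, -0.1489,  0.033 ]), 'circ': (0.6023, -0.1499, 0.0191), 'zmed': np.float64(0.0328)}
face {'n': 1023, 'mean': array([ 0.4746, -0.1345,  0.045 ]), 'circ': (0.4751, -0.1338, 0.0501), 'zmed': np.float64(0.045)}
plug {'n': 111, 'mean': array([ 0.4755, -0.1343,  0.0542]), 'circ': (0.4754, -0.1337, 0.0145), 'zmed': np.float64(0.054)}
grip {'n': 64, 'mean': array([ 0.5142, -0.2685,  0.0733]), 'circ': (0.5143, -0.2684, 0.0105), 'zmed': np.float64(0.0732)}
```

View pics/crop1.png

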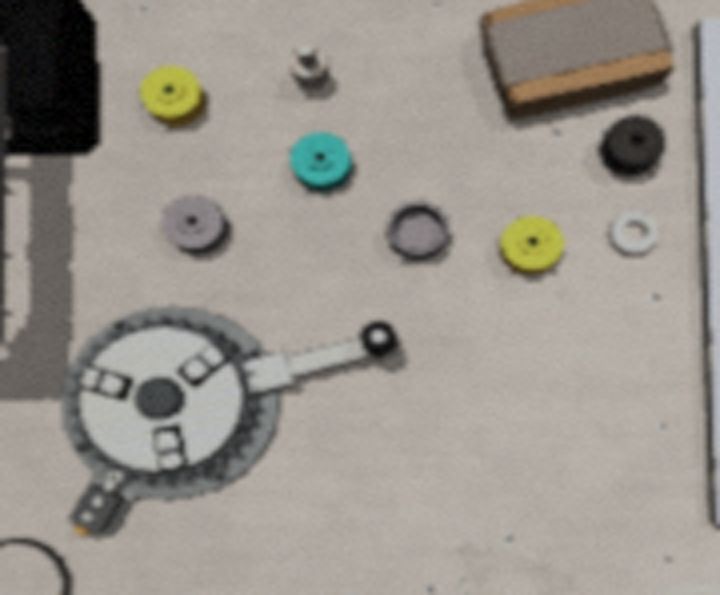

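The crop shows the grey closed-top cap at (195,222), the open spare at (418,230) and the lever handle at (380,338). The coloured ones are clearly distinct, so the choice holds. I move now.

Call:
jog_arm:
  motion: "100 0.1 -0.051 0 0 0 -0.12; 100 0.2 -0.102 0 0 0 -0.24; 100 0.3 -0.154 0 0 0 -0.36; 100 0.4 -0.205 0 0 0 -0.48; 100 0.5 -0.256 0 0 0 -0.6"

```text
time: 1.78
tool_pos: [0.4215, -0.3629, 0.1961]
tool_rot: [0.0, 0.797, 0.604, 0.0]
contact_force: [1.1, -0.9, 0.8]
gripper_width: 1.001
grasp_force: 0.0
```

```bash
cat >> h.py <<'E'
from scipy.spatial.transform import Rotation as Ro
def plan(t,yaw=None):
    "fractions to reach TCP t with tool down, tool y at world angle yaw (deg)"
    s=state();q=s["tool_rot"];R=Ro.from_quat([q[1],q[2],q[3],q[0]])
    print("t",round(s["time"],2),"tcp",s["tool_pos"].round(4),"yaw",np.degrees(np.arctan2(*R.as_matrix()[[1,0],1])).round(2),"F",s["contact_force"].round(1),"w",round(s["gripper_width"],3),"g",round(s["grasp_force"],1),"J",s["joint_pos"].round(2))
    print("shift",(R.inv().apply(np.array(t)-s["tool_pos"])/.5).round(4))
    if yaw is not None:
        a=np.radians(yaw);y=np.array([np.cos(a),np.sin(a),0]);z=np.array([0,0,-1.]);x=np.cross(y,z)
        print("turn",((R.inv()*Ro.from_matrix(np.stack([x,y,z],1))).as_rotvec()/1.5).round(4))
E
python3 -c "
from h import *
plan((.604,-.150,.10),0)"
```

```text
t 1.77 tcp [ 0.4215 -0.3629  0.1961] yaw -15.72 F [ 1.1 -0.9  0.8] w 1.001 g 0.0 J [-0.84 -0.11  1.77  0.    1.48 -0.57]
shift [0.5087 0.236  0.1923]
turn [ 0.0004  0.0003 -0.1829]
```

Call:
jog_arm:
  motion: "100 0.1 0.047 0 0 0 -0.05; 100 0.2 0.094 0.03 0 0 -0.1; 100 0.3 0.141 0.06 0 0 -0.15; 100 0.4 0.188 0.1 0 0 -0.183; 100 0.5 0.235 0.14 0 0 -0.183"

```text
time: 2.4
tool_pos: [0.6037, -0.155, 0.1257]
tool_rot: [0.0, 0.709, 0.705, 0.0]
contact_force: [-0.4, -0.1, 0.8]
gripper_width: 1.005
grasp_force: 0.0
```

```bash
python3 -c "
from h import *
plan((.604,-.150,.010),0)"
```

```text
t 2.4 tcp [ 0.6037 -0.155   0.1257] yaw -0.29 F [-0.4 -0.1  0.8] w 1.005 g 0.0 J [-0.37  0.1   1.68 -0.    1.36 -0.37]
shift [0.0102 0.0003 0.2314]
turn [ 0.0006  0.0003 -0.0034]
```

Call:
jog_arm:
  motion: "100 0.008 0 0 0 0 -0.003; 100 0.008 0 0.06 0 0 -0.003; 100 0.008 0 0.13 0 0 -0.003; 100 0.008 0 0.18 0 0 -0.003; 100 0.008 0 0.2 0 0 -0.003"

```text
time: 3.02
tool_pos: [0.6012, -0.1529, 0.0245]
tool_rot: [-0.001, 0.708, 0.706, -0.001]
contact_force: [-0.2, -0.5, 1.7]
gripper_width: 1.005
grasp_force: 0.0
```

```bash
python3 -c "
from h import *
plan((.604,-.150,.010),0)"
```

```text
t 3.02 tcp [ 0.6012 -0.1529  0.0245] yaw -0.11 F [-0.2 -0.5  1.7] w 1.005 g 0.0 J [-0.37  0.2   1.75 -0.    1.19 -0.37]
shift [0.0058 0.0057 0.0291]
turn [-0.0015 -0.0004 -0.0013]
```

Call:
jog_arm:
  motion: "100 0.006 0.006 0.015 0 0 0; 100 0.006 0.006 0.029 0 0 0; 45 0.006 0.006 0.029 0 0 0; 30 0.006 0.006 0.029 0 0 0; 30 0.006 0.006 0.029 0 0 0"

```text
time: 3.65
tool_pos: [0.6059, -0.1496, 0.012]
tool_rot: [0.0, 0.707, 0.707, 0.0]
contact_force: [-0.0, -0.0, -0.1]
gripper_width: 0.375
grasp_force: 0.0
```

```bash
python3 -c "
from h import *
plan((.604,-.150,.010),0)"
```

```text
t 3.65 tcp [ 0.6059 -0.1496  0.012 ] yaw -0.05 F [-0.  -0.  -0.1] w 0.375 g 0.0 J [-0.36  0.23  1.75 -0.    1.17 -0.36]
shift [-0.0008 -0.0038  0.004 ]
turn [ 0.0006  0.0002 -0.0006]
```

```bash
python3 -c "
from h import *
print(state()['gripper_width'],state()['grasp_force'])
for i in range(2):
    f=grab_frame('scene');s=state();print(s['gripper_width'],s['grasp_force'])
g=grab_frame('top')
a=cv2.resize(f['color'][90:220,150:320,::-1],(510,390));b=cv2.resize(g['color'][130:230,150:280,::-1],(280,215));b=cv2.copyMakeBorder(b,0,175,0,0,0)
cv2.imwrite('pics/g1.png',np.hstack([a,b]))"
```

```text
0.3752830946388729 0.0
0.3073408090933994 0.0
0.298900351507672 0.0
```

View pics/g1.png

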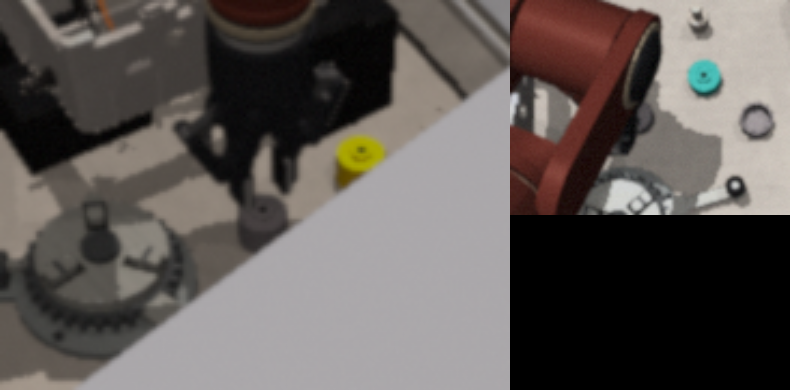

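The crop shows the cap unmoved at (262,222) with the finger tips apparently above or behind it, at (248,200) and (285,185). The fingers are shut past the cap's width, so there is no grasp. I check the finger heights by depth.

```bash
python3 -c "
from h import *
f=grab_frame('scene');P=cloud(f);C=f['color']
for v in range(142,172,2):
    print(v,[ '%d,%d,%d'%tuple((P[v,u]*1000).round()) if np.isfinite(P[v,u,0]) else '-' for u in range(224,252,3)])
print(blob(P,(.604,-.15),.03,.022,.0315),state()['gripper_width'],state()['tool_pos'])
"
```

```text
142 ['577,-145,98', '583,-149,98', '581,-166,114', '587,-169,114', '646,-74,-4', '651,-81,0', '619,-151,81', '621,-162,90', '627,-164,88', '676,-96,0']
144 ['573,-152,99', '579,-155,99', '582,-163,105', '589,-163,101', '642,-81,-3', '648,-85,-2', '618,-153,77', '621,-161,83', '629,-160,78', '674,-99,-2']
146 ['566,-166,110', '578,-157,94', '583,-161,96', '591,-161,92', '639,-87,-3', '646,-90,-3', '617,-154,72', '621,-161,76', '631,-158,68', '671,-106,-2']
148 ['569,-161,97', '577,-158,90', '581,-164,94', '589,-165,90', '636,-91,-4', '642,-96,-3', '618,-153,63', '621,-161,70', '631,-158,61', '667,-111,-2']
150 ['566,-165,96', '581,-150,74', '581,-164,87', '590,-161,80', '632,-98,-3', '640,-99,-6', '618,-154,58', '620,-163,65', '630,-159,56', '663,-118,-1']
152 ['604,-89,-3', '580,-153,71', '584,-158,73', '590,-162,74', '628,-106,-1', '636,-107,-3', '618,-154,51', '621,-161,56', '654,-120,-2', '660,-124,-1']
154 ['601,-94,-4', '580,-151,62', '585,-157,65', '590,-161,66', '625,-112,0', '632,-114,-3', '638,-118,-2', '621,-162,51', '652,-123,-4', '657,-129,-2']
156 ['596,-105,1', '604,-10
[... 570 characters left out ...]
151,-2']
164 ['585,-123,-3', '591,-128,-2', '585,-154,28', '592,-156,26', '596,-163,31', '603,-166,29', '610,-167,27', '617,-169,24', '635,-153,-2', '-']
166 ['581,-131,0', '587,-135,-1', '586,-154,20', '588,-163,28', '594,-167,29', '599,-172,31', '607,-173,27', '618,-167,15', '-', '-']
168 ['578,-138,2', '585,-139,-2', '586,-153,12', '587,-165,23', '593,-168,23', '600,-171,23', '607,-173,21', '-', '-', '-']
170 ['576,-140,-3', '582,-144,-2', '584,-156,9', '589,-162,12', '594,-168,16', '599,-172,16', '-', '-', '-', '-']
{'n': 161, 'mean': array([ 0.6032, -0.158 ,  0.0282]), 'circ': (0.6034, -0.1536, 0.0213), 'zmed': np.float64(0.0287)} 0.2988760013312885 [ 0.60562372 -0.14953906  0.01162438]
```

The finger tips really end about 48 mm above the bench, although the reported TCP is at 12 mm. There is a z offset of about 30 mm, while x and y agree. I trust the camera: open, go down in stages and watch the force.

Call:
jog_arm:
  motion: "100 0 -0.003 0 0 0 0; 100 0 -0.003 0 0 0 0; 100 0 -0.003 0 0 0 0; 100 0 -0.003 0.02 0 0 0; 100 0 -0.003 0.04 0 0 0"

```text
time: 4.47
tool_pos: [0.6038, -0.1494, -0.0095]
tool_rot: [-0.0, 0.707, 0.707, -0.0]
contact_force: [-0.3, -0.1, -0.0]
gripper_width: 0.995
grasp_force: 0.0
```

Call:
jog_arm:
  motion: "100 0 0 0.01 0 0 0; 100 0 0 0.02 0 0 0; 100 0 0 0.025 0 0 0; 100 0 0 0.025 0 0 0; 100 0 0 0.025 0 0 0"

```text
time: 5.1
tool_pos: [0.6043, -0.1496, -0.0207]
tool_rot: [0.0, 0.707, 0.707, 0.0]
contact_force: [0.3, -0.4, -0.0]
gripper_width: 1.001
grasp_force: 0.0
```

```bash
cat >> h.py <<'E'
def col(P,x0,x1,y0,y1,z0=-.01,z1=.12):
    q=P.reshape(-1,3);q=q[(q[:,0]>x0)&(q[:,0]<x1)&(q[:,1]>y0)&(q[:,1]<y1)&(q[:,2]>z0)&(q[:,2]<z1)];return q
E
python3 -c "
from h import *
plan((.604,-.150,.0),0)
f=grab_frame('scene');P=cloud(f)
for x0,x1 in((.535,.58),(.628,.68)):
    q=col(P,x0,x1,-.17,-.135,.008,.09);q=q[q[:,2].argsort()];print(len(q),(q[:12]*1000).round().tolist())
cv2.imwrite('pics/g2.png',cv2.resize(f['color'][90:220,150:320,::-1],(680,520)))"
```

```text
t 5.1 tcp [ 0.6043 -0.1496 -0.0207] yaw -0.06 F [ 0.3 -0.4 -0. ] w 1.001 g 0.0 J [-0.36  0.27  1.76  0.    1.11 -0.36]
shift [-0.0009 -0.0006 -0.0415]
turn [ 0.0004  0.0001 -0.0007]
227 [[544.0, -136.0, 8.0], [541.0, -138.0, 8.0], [539.0, -161.0, 9.0], [542.0, -136.0, 9.0], [538.0, -158.0, 9.0], [544.0, -147.0, 9.0], [542.0, -156.0, 9.0], [538.0, -168.0, 9.0], [537.0, -161.0, 9.0], [535.0, -163.0, 9.0], [542.0, -146.0, 9.0], [543.0, -144.0, 10.0]]
208 [[648.0, -157.0, 27.0], [647.0, -150.0, 28.0], [647.0, -154.0, 29.0], [660.0, -156.0, 30.0], [647.0, -145.0, 30.0], [651.0, -162.0, 30.0], [647.0, -149.0, 31.0], [648.0, -158.0, 31.0], [647.0, -154.0, 32.0], [648.0, -162.0, 32.0], [653.0, -163.0, 34.0], [651.0, -162.0, 34.0]]
```

View pics/g2.png

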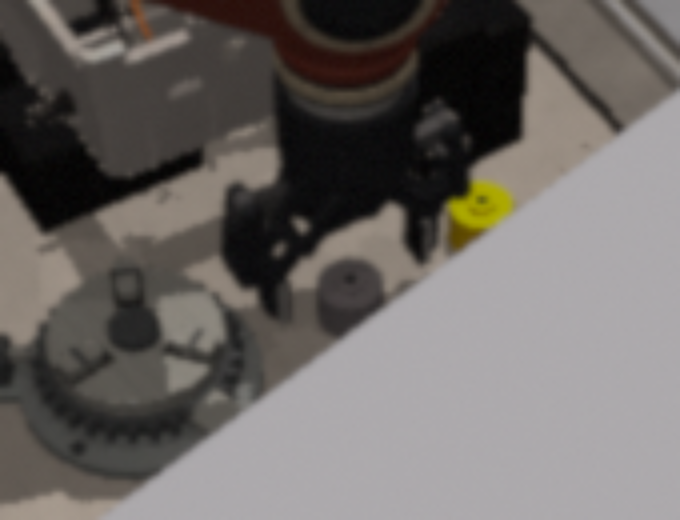

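The picture shows the open fingers straddling the cap (350,295), with tips at (275,315) and (425,258), about 27 mm up. I go slightly lower and close.

Call:
jog_arm:
  motion: "100 -0.001 0 0.007 0 0 0; 50 -0.001 0 0.007 0 0 0; 25 -0.001 0 0.007 0 0 0; 25 -0.001 0 0.007 0 0 0; 25 -0.001 0 0.007 0 0 0"

```text
time: 5.78
tool_pos: [0.6044, -0.1501, -0.0242]
tool_rot: [0.0, 0.707, 0.707, 0.0]
contact_force: [0.4, 0.2, 1.9]
gripper_width: 0.448
grasp_force: 60.4
```

```bash
python3 -c "
from h import *
plan((.604,-.150,.0),0)"
```

```text
t 5.78 tcp [ 0.6044 -0.1501 -0.0242] yaw -0.05 F [0.4 0.2 1.9] w 0.448 g 60.4 J [-0.36  0.27  1.76  0.    1.11 -0.36]
shift [ 0.0002 -0.0008 -0.0483]
turn [ 0.0006  0.0002 -0.0006]
```

Gripped at 60 N. Next I lift and carry it over the chuck.

Call:
jog_arm:
  motion: "25 0 0 -0.06 0 0 0; 25 0 0 -0.12 0 0 0; 25 0 0 -0.17 0 0 0; 25 0.01 -0.06 -0.18 0 0 0; 25 0.02 -0.12 -0.18 0 0 0"

```text
time: 6.4
tool_pos: [0.5438, -0.14, 0.0662]
tool_rot: [0.001, 0.707, 0.707, 0.0]
contact_force: [-1.1, 0.0, -1.2]
gripper_width: 0.445
grasp_force: 60.4
```

Call:
jog_arm:
  motion: "25 0.006 -0.06 0 0 0 0; 25 0.013 -0.138 0 0 0 0; 25 0.013 -0.138 0 0 0 0; 25 0.013 -0.138 0 0 0 0; 25 0.013 -0.138 0 0 0 0"

```text
time: 7.02
tool_pos: [0.4761, -0.1336, 0.0658]
tool_rot: [0.0, 0.707, 0.707, 0.0]
contact_force: [-0.8, -0.2, -1.0]
gripper_width: 0.443
grasp_force: 60.4
```

```bash
python3 -c "
from h import *
plan((.4753,-.1337,.04),0)
for c in('scene','top'):
    f=grab_frame(c);P=cloud(f)
    print(c,blob(P,(.4753,-.1337),.03,.075,.13),blob(P,(.4753,-.1337),.028,.088,.098))
    print(c,[(np.round(d['at'],4).tolist(),round(float(d['p']),2)) for d in place_of(c,'cap')][:3])
    if c=='scene':cv2.imwrite('pics/g3.png',cv2.resize(f['color'][90:240,120:320,::-1],(800,600)))
"
```

```text
t 7.03 tcp [ 0.4761 -0.1336  0.0658] yaw -0.04 F [-0.8 -0.2 -1. ] w 0.443 g 60.4 J [-0.42 -0.15  2.03  0.    1.26 -0.42]
shift [-0.0001 -0.0016  0.0517]
turn [ 0.0006  0.0002 -0.0005]
scene {'n': 433, 'mean': array([ 0.4745, -0.1441,  0.1136]), 'circ': (0.4752, -0.141, 0.0289), 'zmed': np.float64(0.1176)} {'n': 52, 'mean': array([ 0.4721, -0.1512,  0.0939]), 'circ': (0.4755, -0.1412, 0.019), 'zmed': np.float64(0.094)}
scene [([0.7056, -0.1335, 0.0006], 0.65), ([0.4767, -0.1376, 0.0901], 0.54)]
top None None
top [([0.5903, -0.371, -0.0006], 0.67), ([0.7064, -0.1301, -0.0014], 0.54), ([0.6461, -0.2323, -0.0011], 0.45)]
```

View pics/g3.png

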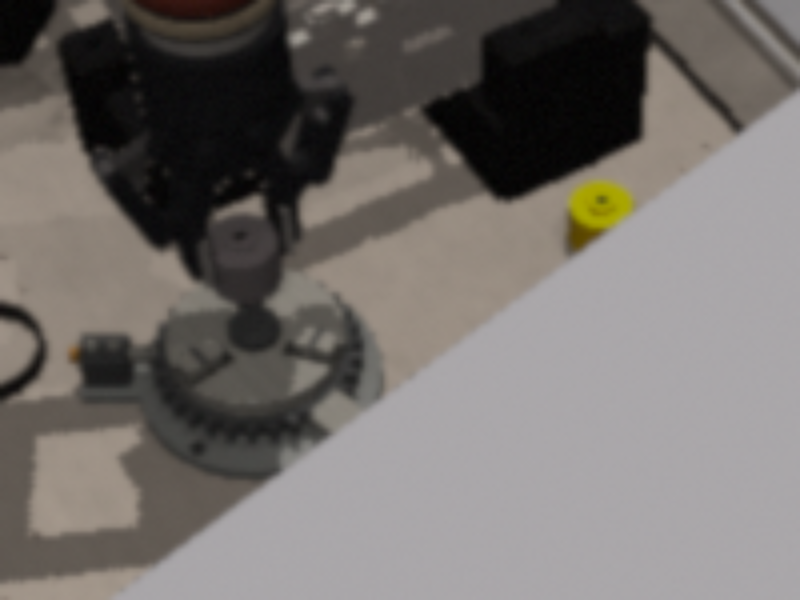

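The cap is held upright over the plug, at (240,250) above (253,325). I lower it, slowly at the end.

Call:
jog_arm:
  motion: "25 0 -0.001 0.02 0 0 0; 25 0 -0.001 0.04 0 0 0; 25 0 -0.001 0.06 0 0 0; 25 0 -0.001 0.066 0 0 0; 25 0 -0.001 0.072 0 0 0"

```text
time: 7.85
tool_pos: [0.4745, -0.1334, 0.0291]
tool_rot: [-0.0, 0.707, 0.707, -0.0]
contact_force: [-0.3, 0.0, -0.2]
gripper_width: 0.444
grasp_force: 60.4
```

Call:
jog_arm:
  motion: "25 0 0 0.004 0 0 0; 25 0 0 0.007 0 0 0; 25 0 0 0.01 0 0 0; 25 0 0 0.012 0 0 0; 25 0 0 0.014 0 0 0"

```text
time: 8.48
tool_pos: [0.4747, -0.1334, 0.0225]
tool_rot: [0.0, 0.707, 0.707, 0.0]
contact_force: [0.0, 0.2, -0.0]
gripper_width: 0.444
grasp_force: 60.4
```

```bash
python3 -c "
from h import *
plan((.4753,-.1337,.0208),0)"
```

```text
t 8.47 tcp [ 0.4747 -0.1334  0.0225] yaw -0.06 F [ 0.   0.2 -0. ] w 0.444 g 60.4 J [-0.43 -0.09  2.06 -0.    1.17 -0.42]
shift [-0.0005  0.0013  0.0034]
turn [ 0.0002  0.0001 -0.0007]
```

It is over the plug without any contact. I press down gently to find the face.

Call:
jog_arm:
  motion: "25 0 0 0.001 0 0 0; 25 0 0 0.002 0 0 0; 25 0 0 0.003 0 0 0; 25 0 0 0.004 0 0 0; 25 0 0 0.004 0 0 0"

```text
time: 9.1
tool_pos: [0.4746, -0.1334, 0.0208]
tool_rot: [0.0, 0.707, 0.707, -0.0]
contact_force: [-1.8, 1.2, 2.9]
gripper_width: 0.446
grasp_force: 60.7
```

Contact at exactly the expected height. I release by opening partly, then lift.

Call:
jog_arm:
  motion: "60 0 0 0 0 0 0; 100 0 0 0 0 0 0; 100 0 0 0 0 0 0; 100 0 0 0 0 0 0; 100 0 0 -0.02 0 0 0"

```text
time: 9.72
tool_pos: [0.4737, -0.133, 0.0298]
tool_rot: [-0.001, 0.707, 0.707, -0.0]
contact_force: [0.4, 0.3, 0.6]
gripper_width: 0.998
grasp_force: 0.0
```

Call:
jog_arm:
  motion: "100 0 0 -0.06 0 0 0; 100 0 0 -0.12 0 0 0; 100 -0.06 0 -0.16 0 0 0; 100 -0.16 0 -0.16 0 0 0; 100 -0.26 0 -0.16 0 0 0"

```text
time: 10.35
tool_pos: [0.475, -0.2649, 0.1121]
tool_rot: [0.001, 0.707, 0.707, 0.0]
contact_force: [0.4, 0.4, 0.2]
gripper_width: 0.997
grasp_force: 0.0
```

```bash
python3 -c "
from h import *
plan((.5143,-.2684,.10),-90);plan((.5143,-.2684,.10),90)
for c in('scene','top'):
    f=grab_frame(c);P=cloud(f)
    print(c,blob(P,(.4753,-.1337),.03,.069,.09),blob(P,(.4753,-.1337),.028,.0765,.09))
    print(blob(P,(.514,-.268),.03,.065,.085))
"
```

```text
t 10.35 tcp [ 0.475  -0.2649  0.1121] yaw -0.01 F [0.4 0.4 0.2] w 0.997 g 0.0 J [-0.65 -0.08  1.88  0.    1.33 -0.65]
shift [-0.0069  0.0786  0.0243]
turn [ 1.8000e-03 -4.0000e-04  1.0471e+00]
t 10.35 tcp [ 0.475  -0.2649  0.1121] yaw -0.01 F [0.4 0.4 0.2] w 0.997 g 0.0 J [-0.65 -0.08  1.88  0.    1.33 -0.65]
shift [-0.0069  0.0786  0.0243]
turn [ 4.0000e-04  1.8000e-03 -1.0473e+00]
scene {'n': 11, 'mean': array([ 0.4816, -0.1447,  0.0743]), 'circ': (0.4794, -0.1441, 0.0156), 'zmed': np.float64(0.0746)} None
None
top {'n': 21, 'mean': array([ 0.4646, -0.1464,  0.0735]), 'circ': (0.4663, -0.1456, 0.0114), 'zmed': np.float64(0.0741)} None
None
```

Call:
jog_arm:
  motion: "100 -0.007 0.079 0 0 0 0.12; 100 -0.007 0.079 0 0 0 0.24; 100 -0.007 0.079 0 0 0 0.36; 100 -0.007 0.079 0 0 0 0.48; 100 -0.007 0.079 0 0 0 0.6"

```text
time: 11.08
tool_pos: [0.5141, -0.2661, 0.1109]
tool_rot: [-0.0, 0.945, 0.326, 0.0]
contact_force: [-0.3, 0.1, -0.3]
gripper_width: 0.999
grasp_force: 0.0
```

Call:
jog_arm:
  motion: "100 0 0 0 0 0 0.12; 100 0 0 0 0 0 0.24; 100 0 0 0 0 0 0.36; 100 0 0 0 0 0 0.447; 100 0 0 0 0 0 0.447"

```text
time: 11.7
tool_pos: [0.514, -0.2662, 0.1109]
tool_rot: [-0.0, 1.0, 0.001, 0.0]
contact_force: [-0.6, 0.1, -1.0]
gripper_width: 0.999
grasp_force: 0.0
```

```bash
python3 -c "
from h import *
plan((.5143,-.2684,.008),-90)
for c in('scene','top'):
    f=grab_frame(c);P=cloud(f)
    print(c,blob(P,(.4753,-.1337),.03,.069,.09),blob(P,(.4753,-.1337),.028,.0765,.09))
    print(blob(P,(.514,-.268),.03,.065,.085))
"
```

```text
t 11.7 tcp [ 0.514  -0.2662  0.1109] yaw -89.92 F [-0.6  0.1 -1. ] w 0.999 g 0.0 J [-0.61  0.01  1.8   0.    1.33  0.96]
shift [0.0005 0.0043 0.2058]
turn [-0.     -0.0002  0.0009]
scene {'n': 216, 'mean': array([ 0.4739, -0.139 ,  0.0737]), 'circ': (0.4739, -0.1365, 0.022), 'zmed': np.float64(0.0736)} {'n': 21, 'mean': array([ 0.4751, -0.1378,  0.0778]), 'circ': (0.474, -0.1431, 0.0181), 'zmed': np.float64(0.0776)}
None
top {'n': 225, 'mean': array([ 0.4743, -0.1334,  0.0754]), 'circ': (0.4742, -0.1327, 0.02), 'zmed': np.float64(0.0751)} {'n': 62, 'mean': array([ 0.4743, -0.1315,  0.0781]), 'circ': (0.4747, -0.133, 0.0184), 'zmed': np.float64(0.0778)}
None
```

The cap is seated: its closed face is at 75.1 mm and the boss at 78 mm. Now I go down over the handle.

Call:
jog_arm:
  motion: "100 0.001 0.004 0.06 0 0 0; 100 0.001 0.004 0.12 0 0 0; 100 0.001 0.004 0.17 0 0 0; 100 0.001 0.004 0.195 0 0 0; 100 0.001 0.004 0.206 0 0 0"

```text
time: 12.42
tool_pos: [0.5143, -0.2687, 0.007]
tool_rot: [-0.0, 1.0, -0.0, -0.0]
contact_force: [-1.0, -0.1, 0.4]
gripper_width: 1.002
grasp_force: 0.0
```

Call:
jog_arm:
  motion: "60 0 0 0 0 0 0; 30 0 0 0 0 0 0; 10 0 0 0 0 0 0; 10 0 0 0 0 0 0; 10 0 0 0 0 0 0"

```text
time: 13.05
tool_pos: [0.5149, -0.2699, 0.0084]
tool_rot: [0.001, 1.0, -0.0, 0.001]
contact_force: [-1.5, -2.8, 3.8]
gripper_width: 0.236
grasp_force: 58.6
```

```bash
python3 -c "
from h import *
plan((.5143,-.2684,.007),-90)
f=grab_frame('scene');cv2.imwrite('pics/g4.png',cv2.resize(f['color'][90:270,90:330,::-1],(800,600)))
"
```

```text
t 13.05 tcp [ 0.5149 -0.2699  0.0084] yaw -90.04 F [-1.5 -2.8  3.8] w 0.236 g 58.6 J [-0.61  0.14  1.85 -0.    1.15  0.96]
shift [-0.0011 -0.0031  0.0028]
turn [ 0.0013 -0.0007 -0.0005]
```

```bash
python3 -c "
import numpy as np
c=np.array([.4753,-.1337]);h=np.array([.5143,-.2684]);r=.140;p=np.arctan2(*(h-c)[::-1])
for t in [0,.05,.1,.15,.2,.25,.3,.35,.4,.45,.5,.55,.58,.6,.62,.64,.66,.68,.7]:
    d=c+r*np.array([np.cos(p-t),np.sin(p-t)])-(c+r*np.array([np.cos(p),np.sin(p)]));print(t,(d[0]/.5).round(3),(-d[1]/.5).round(3),(d+h).round(4))
"
```

```text
0 0.0 -0.0 [ 0.5143 -0.2684]
0.05 -0.014 0.004 [ 0.5075 -0.2702]
0.1 -0.027 0.006 [ 0.5007 -0.2716]
0.15 -0.041 0.009 [ 0.4938 -0.2727]
0.2 -0.055 0.01 [ 0.4868 -0.2735]
0.25 -0.069 0.011 [ 0.4798 -0.2739]
0.3 -0.083 0.011 [ 0.4728 -0.2739]
0.35 -0.097 0.01 [ 0.4658 -0.2736]
0.4 -0.111 0.009 [ 0.4589 -0.2729]
0.45 -0.125 0.007 [ 0.4519 -0.2719]
0.5 -0.138 0.004 [ 0.4451 -0.2706]
0.55 -0.152 0.001 [ 0.4383 -0.2689]
0.58 -0.16 -0.001 [ 0.4342 -0.2677]
0.6 -0.165 -0.003 [ 0.4316 -0.2669]
0.62 -0.171 -0.005 [ 0.4289 -0.266 ]
0.64 -0.176 -0.007 [ 0.4263 -0.265 ]
0.66 -0.181 -0.009 [ 0.4237 -0.264 ]
0.68 -0.186 -0.011 [ 0.4211 -0.263 ]
0.7 -0.192 -0.013 [ 0.4185 -0.2619]
```

View pics/g4.png

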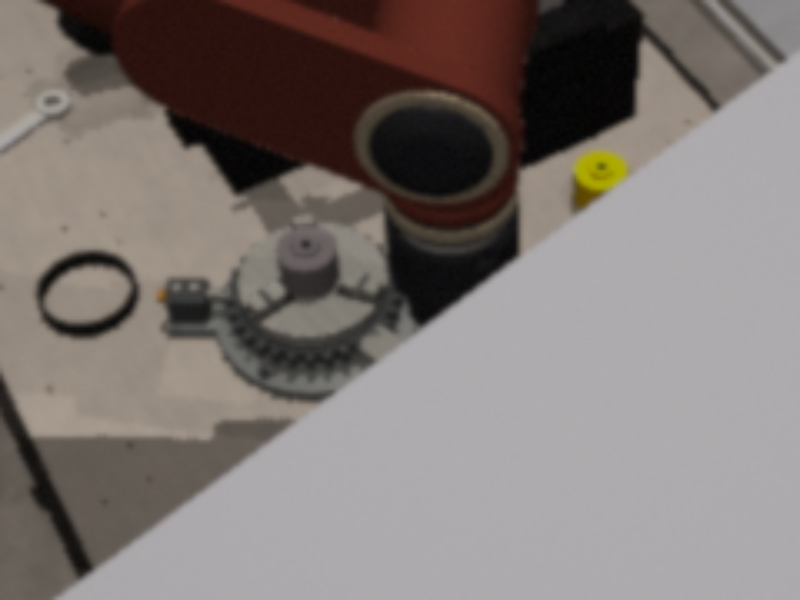

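The cap sits level on the plug at (305,258), and the gripper is at the lever. I swing to just past click 1.

Call:
jog_arm:
  motion: "10 -0.014 0.004 0 0 0 0; 10 -0.027 0.006 0 0 0 0; 10 -0.041 0.009 0 0 0 0; 10 -0.055 0.01 0 0 0 0; 10 -0.065 0.011 0 0 0 0"

```text
time: 13.72
tool_pos: [0.4848, -0.2753, 0.0086]
tool_rot: [0.001, 1.0, -0.001, 0.004]
contact_force: [12.1, -2.8, -3.5]
gripper_width: 0.238
grasp_force: 58.7
```

```bash
python3 -c "
from h import *
plan((.4589,-.2729,.007),-90)"
```

```text
t 13.72 tcp [ 0.4848 -0.2753  0.0086] yaw -90.09 F [12.1 -2.8 -3.5] w 0.238 g 58.7 J [-0.65  0.08  1.92  0.    1.14  0.92]
shift [-0.0519 -0.0048  0.0027]
turn [ 0.0015 -0.0054 -0.0011]
```

About 0.215 rad with 12 N, which is click 1. On to click 2.

Call:
jog_arm:
  motion: "10 -0.013 0 0 0 0 0; 10 -0.027 -0.001 0 0 0 0; 10 -0.04 -0.002 0 0 0 0; 10 -0.048 -0.003 0 0 0 0; 10 -0.052 -0.003 0 0 0 0"

```text
time: 14.35
tool_pos: [0.4577, -0.2744, 0.0085]
tool_rot: [0.002, 1.0, -0.001, 0.003]
contact_force: [5.3, -4.8, 0.0]
gripper_width: 0.235
grasp_force: 59.0
```

```bash
cat >> h.py <<'E'
def lev():
    s=state();p=s["tool_pos"];F=s["contact_force"];a=np.arctan2(p[1]+.1337,p[0]-.4753);t=np.arctan2(-.1347,.039)-a
    print("theta",round(t,3),"Ft",round(F@np.array([-np.sin(a),np.cos(a),0]),1),F.round(1),p.round(4),round(np.hypot(p[1]+.1337,p[0]-.4753),4),"t",s["time"])
E
python3 -c "
from h import *
lev();grab_frame('top');lev()"
```

```text
theta 0.406 Ft 5.8 [ 5.3 -4.8  0. ] [ 0.4577 -0.2744  0.0085] 0.1418 t 14.35
theta 0.406 Ft 5.2 [ 4.6 -4.8 -0.6] [ 0.4577 -0.2744  0.0085] 0.1418 t 14.4
```

Call:
jog_arm:
  motion: "10 -0.003 0 0 0 0 0; 10 -0.006 0 0 0 0 0; 10 -0.008 -0.001 0 0 0 0; 10 -0.01 -0.001 0 0 0 0; 10 -0.01 -0.001 0 0 0 0"

```text
time: 15.02
tool_pos: [0.455, -0.2741, 0.0086]
tool_rot: [0.002, 1.0, -0.001, 0.005]
contact_force: [12.1, -5.4, -5.5]
gripper_width: 0.238
grasp_force: 58.8
```

```bash
python3 -c "
from h import *
lev();grab_frame('top');lev()"
```

```text
theta 0.425 Ft 12.7 [12.1 -5.4 -5.5] [ 0.455  -0.2741  0.0086] 0.1418 t 15.025
theta 0.425 Ft 13.6 [13.1 -4.7 -6.3] [ 0.455  -0.2741  0.0087] 0.1418 t 15.075
```

Click 2 at 0.425. On to just before click 3.

Call:
jog_arm:
  motion: "10 -0.014 -0.003 0 0 0 0; 10 -0.028 -0.006 0 0 0 0; 10 -0.036 -0.008 0 0 0 0; 10 -0.041 -0.01 0 0 0 0; 10 -0.045 -0.011 0 0 0 0"

```text
time: 15.7
tool_pos: [0.4307, -0.2681, 0.0085]
tool_rot: [0.002, 1.0, -0.001, 0.003]
contact_force: [6.3, -4.1, -1.0]
gripper_width: 0.238
grasp_force: 59.3
```

```bash
python3 -c "
from h import *
lev();grab_frame('top');lev()"
```

```text
theta 0.602 Ft 7.3 [ 6.3 -4.1 -1. ] [ 0.4307 -0.2681  0.0085] 0.1416 t 15.7
theta 0.603 Ft 6.8 [ 5.8 -4.1  0.4] [ 0.4305 -0.2681  0.0086] 0.1417 t 15.75
```

Call:
jog_arm:
  motion: "10 -0.003 -0.001 0 0 0 0; 10 -0.006 -0.002 0 0 0 0; 10 -0.009 -0.003 0 0 0 0; 10 -0.012 -0.004 0 0 0 0; 10 -0.012 -0.004 0 0 0 0"

```text
time: 16.38
tool_pos: [0.4267, -0.2668, 0.0087]
tool_rot: [0.003, 1.0, -0.001, 0.006]
contact_force: [13.8, -5.6, -6.4]
gripper_width: 0.239
grasp_force: 59.1
```

```bash
python3 -c "
from h import *
lev();f=grab_frame('top');lev();P=cloud(f)
print(blob(P,(.4753,-.1337),.03,.069,.09))
g=grab_frame('scene');lev();P=cloud(g);print(blob(P,(.4753,-.1337),.03,.069,.09))
cv2.imwrite('pics/g5.png',np.hstack([cv2.resize(g['color'][110:240,110:260,::-1],(450,390)),cv2.resize(f['color'][170:290,150:260,::-1],(350,390))]))"
```

```text
theta 0.632 Ft 14.9 [13.8 -5.6 -6.4] [ 0.4267 -0.2668  0.0087] 0.1417 t 16.375
theta 0.632 Ft 14.4 [13.  -6.5 -6.5] [ 0.4267 -0.2668  0.0087] 0.1417 t 16.425
{'n': 223, 'mean': array([ 0.4743, -0.1335,  0.0755]), 'circ': (0.4743, -0.133, 0.0198), 'zmed': np.float64(0.0753)}
theta 0.632 Ft 14.8 [13.5 -6.1 -6.3] [ 0.4267 -0.2668  0.0087] 0.1417 t 16.475
None
```

View pics/g5.png

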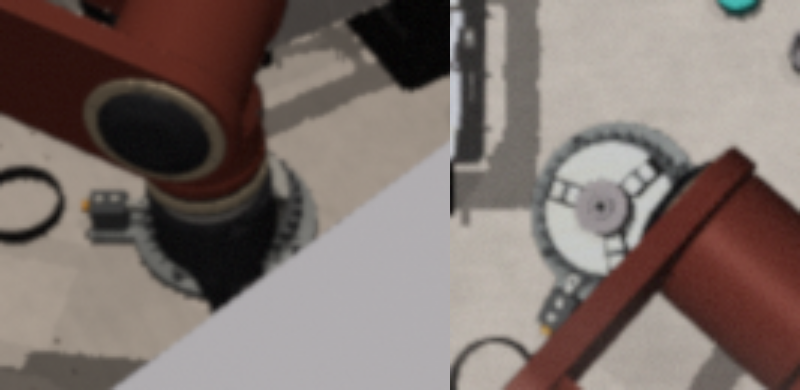

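The force jumped to 14.8 N at about 0.632 rad, which is click 3, and the right-hand crop shows the jaws on the cap (602,205). I go 2 mm further for margin, still well short of click 4, and hold.

Call:
jog_arm:
  motion: "10 -0.002 -0.001 0 0 0 0; 10 -0.004 -0.002 0 0 0 0; 10 -0.004 -0.002 0 0 0 0; 10 -0.004 -0.002 0 0 0 0; 10 -0.004 -0.002 0 0 0 0"

```text
time: 17.1
tool_pos: [0.4245, -0.266, 0.0087]
tool_rot: [0.003, 1.0, -0.001, 0.005]
contact_force: [12.8, -6.5, -6.1]
gripper_width: 0.239
grasp_force: 59.1
```

```bash
python3 -c "
from h import *
lev();grab_frame('top');lev()"
```

```text
theta 0.648 Ft 14.3 [12.8 -6.5 -6.1] [ 0.4245 -0.266   0.0087] 0.1417 t 17.1
theta 0.648 Ft 14.9 [13.1 -7.4 -5.9] [ 0.4245 -0.2659  0.0087] 0.1416 t 17.15
```

It is steady at 0.648 rad, past click 3 and short of click 4. Handing in.

```bash
python3 -c "
from plant import *
print(job_done())"
```

```text
the job is handed in; nothing more can be done
None
```

The cap is seated rim down on the chuck plug and released, and the lever is held just past its third click (about 0.65 rad, 14–15 N at the handle) with the jaws on the cap; the job is handed in, with no verdict returned.

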